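# Fit the attic column and hold the model's roof at balance

## Robot

A 6-joint arm with a two-finger parallel gripper is mounted at the origin on the work surface. World frame = base frame: x ahead of the robot, y to its left, z up, the work surface at z = 0. Lengths are in m, angles in rad, forces in N, time in s.
With the tool pointing down it reaches from about 0.3 to 0.775 m from the base axis. Payload 14.6 kg.
Tool frame: the origin (TCP) lies midway between the tips of the shut fingers; the grasp point (between the pads) lies 19 mm behind it; z points along the fingers, y is the line along which they close (so a half turn about z gives the same grasp; the last joint's range is limited). The gripper opens to 85 mm and grips with 20 to 120 N. Pads are 22 mm wide; open, the fingers measure 114 mm over their backs; the gripper's body (76 mm by 85 mm) begins 54 mm behind the grasp point. The pads swing forward as they close: fully open they stand 13 mm farther back than shut.
Start: joints at [-1.364, 0.3, 1.521, -0, 1.321, -0.067], TCP at [0.149, -0.53, 0.231] pointing down, gripper open.
Joint ranges: [-3.03, 3.03], [-0.79, 2.21], [0.23, 2.52], [-1.04, 4.18], [0, 3.07], [-2.55, 2.55]. Speed limits (rad/s): [2.22, 2.22, 2.57, 3.14, 3.14, 3.14].

## Interface

Orientations are given as a unit quaternion [w, x, y, z].
In Python, from workcell import ctrl, cams gives the robot as it stands.
- The arm moves only by the tool carry_out, never from a script. Its argument "steps" is a list of rows, each a list of 2 entries, a list of its own where there are three numbers: the shift along the tool's x, y, z in m, then the turn about the tool's z in rad. A call has exactly 10 rows; each row is the pose to reach, as a shift and turn from the pose commanded when the call began, along the tool's axes at that moment; what a row does not reach only later rows make up. A row lasts 1/8 s, in which the tool goes at most 62.5 mm and 10.7 degrees, less where a joint would pass 70% of its speed; a pose out of reach is approached as far as the arm can. A call with a gripper value outside its range is refused whole. "grip" is the finger opening in m, from 0 to 0.0854, set as the call begins (left out, the last holds). The fingers move at their own pace and stop on an object; "grip_force" is the grip in N (left out, the last holds). Time passes only in rows, so rows that repeat a pose let the fingers close, or fill a call up. It gives the time, the measured TCP pose, the force, the opening and the grip force at its end, in the units of the state.
- ctrl.observe(): the state, without advancing time (a new reading comes with each control period).
- cams.get_image(name): name is "side" or "top" or "wrist"; returns a dict with "img" (480x640x3 uint8, blue, green, red), "K" (3x3 intrinsics, pixels), "R" (3x3) and "t" (3): a world point X has camera coordinates R X + t. Camera axes: x right, y down, z forward; pixel columns grow to the right and rows downward; lengths in m; the calibration is good to about 2 mm. A picture is of the moment at which its call begins. There is no depth.
- ctrl.sign_off(): hands the job in; it is judged then, once.
The state is a dict: "clock": time; "q": joint angles; "qd": joint speeds; "joint_torque": joint torques, N m; "position": TCP position; "tool_rot": TCP orientation; "force": force on the tool from outside, world axes, zero at the start; "torque": the same for the moment, N m; "opening": finger opening in m; "finger_force": force on a finger pad.
Only numpy, scipy, OpenCV 4.12 (cv2) and the standard library are available. Lean on these libraries where they do the work, as an engineer would, in place of code of your own. Each camera call takes 0.05 s, during which the arm holds its last target. There are 200 camera calls.

## Task

Take the small round column from the compartmented tray and stand it upright, fully home, in the round socket in the attic floor of the model house, leaving the other parts in the tray undisturbed. Then take the hinged roof flap, which lies folded back on the other half of the roof, swing it up gently to its balance point, straight up above the ridge, and hold it there so that a colleague can fit its stay. Finish with the gripper still holding the flap upright; never let it fall either way or swing over onto the attic.

Things in the scene. Friction and masses are not known exactly. Their poses are not given: they have to be found in the camera images.
- column_center (a point): Centre (half-way up, 28 mm above its foot) of the loose ivory turned column, standing upright in one of the tray's four compartments: round, 56 mm tall, foot and capital discs 18 mm in diameter (foot 9 mm high, capital 7 mm), waisted shaft 13 to 14 mm in diameter between them, 25 g. z points up its axis.
- house_socket (a point): Mouth centre of the socket (round, 22 mm wide, 8 deep) in the dark attic floor (50 mm above the table) of the fixed grey-green model house, edged by a thin ivory square; the seated column's centre is 20 mm above it. x along the ridge, y from ridge to attic, z up. Open on top and at +x; ridge wall 69 mm off in -y (top at 120), gable 74 mm in -x (top 105), eaves wall 49 mm in +y (top 95 mm above the table).
- house_hinge (a point): Middle of the roof flap's hinge line along the ridge, 130 mm above the table; from the socket's mouth 75 mm in -y and 80 mm in +z. Axes as the house's, x along the hinge line. The house is 180 mm long in x and reaches 140 mm either side of the ridge; its closed half with the fixed roof is on the -y side.
- roof_knob (a point): Centre of the flap's brass barrel knob, 16 mm in diameter, 24 mm long, axis parallel to the hinge line and 172 mm from it, on an 8 mm stalk 32 mm beyond the flap's free edge. Flap: panel 160 mm wide, 6 mm thick, reaching 140 mm from the hinge, about 0.14 kg. At the start it lies folded back to the house's -y side, the knob beyond the eaves 94 mm above the table. Turns with the flap.
- roof (a joint): Angle of the free-swinging roof flap in rad: 0 = closed over the attic (+y side, edge sloping 12 degrees down), 1.78 = straight up, knob right above the hinge line: its balance point; 3.56 = folded back on the -y side (12 degrees below level): its stop and start. Hardly any friction: let go on either side of 1.78 it falls that way.
- pier: Another part in the tray, to be left alone: a square ivory pier 22 x 22 x 48 mm. Origin at the centre of its underside.
- pot: Another part in the tray, to be left alone: an ivory cone-shaped chimney pot 34 mm wide at the foot, 38 mm tall. Origin at the centre of its underside.
- stair: Another part in the tray, to be left alone: an ivory block of four steps 48 x 26 x 32 mm. Origin at the underside.
- tray: Open plywood tray 200 x 200 mm, 24 mm high, walls 4 mm, fixed to the table, with one dividing wall each way: four square compartments about 94 mm wide, one part standing in each. Origin at the centre of its underside.

How it is judged:
On the way, in this order (a step that is already met when the one before it is completed fails the run):
1. the column stands fully home and upright in the socket, let go (horizontal distance between column_center and house_socket below 0.005 m and z of column_center in the frame of house_socket below 0.023 m and angle between column_center's own z axis and vertical below 0.12 rad and contact force between the fingers and column below 0.1 N), for 0.2 s.
2. the roof flap stands at its balance point, held by the gripper (value of joint roof between 1.7 and 1.86 rad and velocity of joint roof between -0.1 and 0.1 rad/s and contact force between the fingers and roof above 0.3 N), for 0.3 s.
At the end, for the whole second after the job is handed in: Flap within 0.08 rad of straight up (1.70 to 1.86), under 0.1 rad/s, touched by the fingers with over 0.3 N and by no loose part; column in the socket within 5 mm of its axis, centre under 23 mm above the attic floor, within 0.12 rad of upright, fingers off it (all of step 1 and all of step 2 and contact force between roof and column below 0.1 N and contact force between roof and pier below 0.1 N and contact force between roof and pot below 0.1 N and contact force between roof and stair below 0.1 N); the arm keeps its last pose, push and grip.
It fails at once if the flap falls or is flung (faster than 4 rad/s) (velocity of joint roof above 4 rad/s or velocity of joint roof below -4 rad/s).
It fails at once if the flap swings well over centre onto the attic side (below 1.3 rad) (value of joint roof below 1.3 rad).
It fails at once if another part of the tray is disturbed (moved over 30 mm) (distance of any of pier, pot, stair from where it was at the start of the episode above 0.03 m).
It also fails if it takes over 61 s, if anything falls off the work surface, if the arm or the gripper's body presses on something with over 40 N, if the wrist force passes 120 N, or if a joint passes its speed limit or range.

## Working session

There is one attempt and no reset: what is moved stays moved. The work goes in short steps, Python scripts to look and compute and a tool call to move; the robot and the scene stay as the last step left them, time stands still between calls to the robot, and variables do not carry over. Pictures are saved under pics/ and viewed, at most 10 in all, crops included, and the job is handed in when it is done.

Besides the shell and the picture viewer there is one more tool, called after "Call:" by a JSON object that holds its "name" and its "arguments". carry_out: Moves the arm, as the interface text tells. Its arguments: {"type":"object","properties":{"steps":{"type":"array"},"grip":{"type":"number"},"grip_force":{"type":"number"}},"required":["steps"]}

```bash
mkdir -p pics; cat > h.py <<'E'
import numpy as np, cv2
from workcell import ctrl, cams
def grab(n,f=None):
    d=cams.get_image(n)
    if f: cv2.imwrite('pics/'+f,d['img'])
    np.savez('%s.npz'%n,**{k:d[k] for k in('img','K','R','t')})
    return d
def load(n): return np.load('%s.npz'%n)
def ray(d,uv):
    C=-d['R'].T@d['t']; v=d['R'].T@np.linalg.inv(d['K'])@np.array([*uv,1.]); return C,v/np.linalg.norm(v)
def onz(d,uv,z):
    C,v=ray(d,uv); return C+v*(z-C[2])/v[2]
def tri(*prs):
    A=0;b=0
    for d,uv in prs:
        C,v=ray(d,uv);P=np.eye(3)-np.outer(v,v);A=A+P;b=b+P@C
    X=np.linalg.solve(A,b); return X,[np.linalg.norm((np.eye(3)-np.outer(v,v))@(X-C)) for C,v in [ray(*p) for p in prs]]
def proj(d,X):
    p=d['K']@(d['R']@np.array(X)+d['t']); return p[:2]/p[2]
E
python3 - <<'E'
from h import *
ims=[]
for n in('side','top','wrist'):
    d=grab(n,n+'0.png'); print(n,(-d['R'].T@d['t']).round(3),d['R'].round(2).tolist())
s=ctrl.observe();print({k:np.round(v,3).tolist() for k,v in s.items()})
E
```

```text
side [ 0.235 -0.824  0.853] [[0.95, -0.31, -0.01], [-0.21, -0.62, -0.76], [0.23, 0.72, -0.65]]
top [ 0.316 -0.002  1.069] [[0.03, -1.0, 0.02], [-0.98, -0.03, -0.19], [0.19, -0.02, -0.98]]
wrist [ 0.217 -0.511  0.373] [[0.27, -0.96, -0.0], [-0.92, -0.26, 0.28], [-0.27, -0.08, -0.96]]
{'clock': 0.15, 'q': [-1.364, 0.3, 1.521, -0.0, 1.321, -0.067], 'qd': [-0.002, -0.004, -0.001, 0.0, -0.0, 0.001], 'joint_torque': [0.001, -54.366, -36.188, 0.0, 0.003, 0.0], 'position': [0.149, -0.529, 0.231], 'tool_rot': [-0.0, 0.991, 0.136, -0.0], 'force': [-0.227, -0.665, 0.499], 'torque': [-0.018, -0.06, -0.029], 'finger_force': 0.0, 'opening': 0.085}
```

View pics/top0.png

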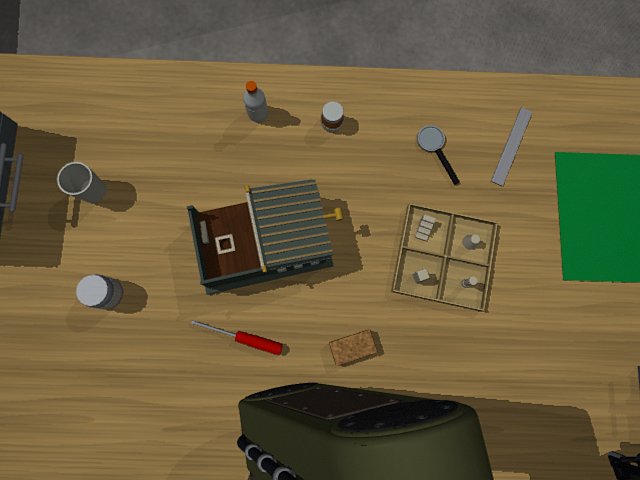

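View pics/side0.png

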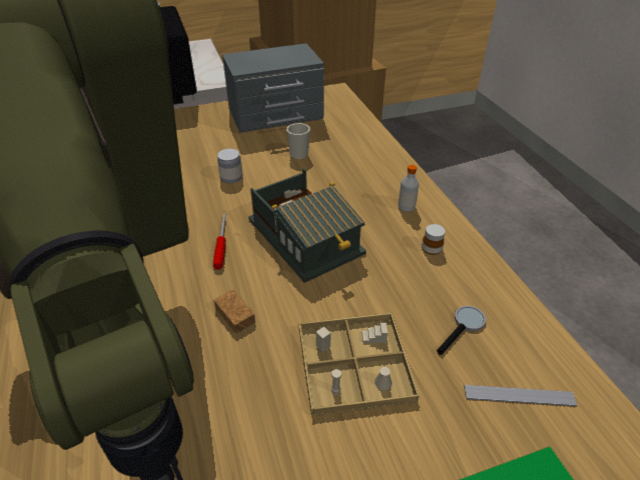

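The top view shows the house at about (265,235), the socket's ivory square at (225,243), the knob at (338,214) and the column at (472,281). In the side view the column is at (337,380) and the knob at (344,243). Next I'll enlarge those areas.

```bash
python3 - <<'E'
from h import *
def c(n,x,y,w,h): 
    return cv2.resize(load(n)['img'][y:y+h,x:x+w],(400,300),interpolation=cv2.INTER_CUBIC)
a=np.hstack([c('top',440,255,60,45),c('side',305,360,60,45)])
b=np.hstack([c('top',184,170,172,129),c('side',240,165,136,102)])
cv2.imwrite('pics/crop1.png',np.vstack([a,b]))
T=load('top');S=load('side')
for nm,u,v in(('col',(472,281),(337,377)),('knob',(338,214),(344,243))):
    print(nm,tri((T,u),(S,v)))
print(onz(T,(225,243),.05))
E
```

```text
col (array([ 0.43687496, -0.33360624,  0.04905674]), [np.float64(0.0005110775768020235), np.float64(0.000511077576801935)])
knob (array([ 0.55961405, -0.04657649,  0.10003926]), [np.float64(0.00047121004228673727), np.float64(0.0004712100422867044)])
[0.50104275 0.18786878 0.05      ]
```

View pics/crop1.png

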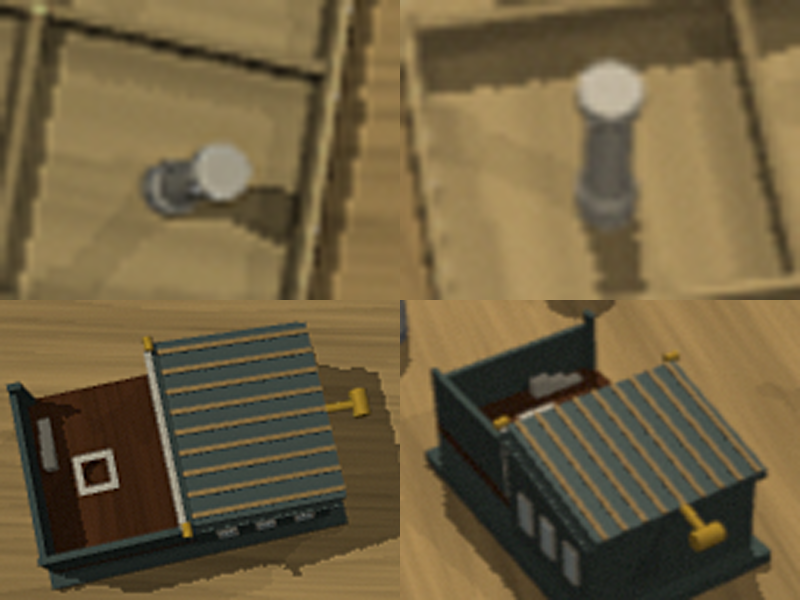

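The crops show the column's capital at top (473.3,280.8) and side (336.5,373.5). The knob is at top (338.8,213.9) and side (344.7,245.2), and the brass ridge ends are at top (248,189) and (264,269). I'll measure these more precisely with masks.

```bash
cat >> h.py <<'E'
def blob(d,lo,hi,near,rad=25,minA=4):
    h=cv2.cvtColor(d['img'],cv2.COLOR_BGR2HSV);m=cv2.inRange(h,np.array(lo),np.array(hi))
    k=np.zeros_like(m);cv2.circle(k,tuple(int(a) for a in near),rad,255,-1);m&=k
    n,l,s,c=cv2.connectedComponentsWithStats(m)
    return sorted([(tuple(c[i].round(2)),int(s[i,4]),s[i,:4].tolist()) for i in range(1,n) if s[i,4]>=minA],key=lambda t:-t[1])[:4]
E
python3 - <<'E'
from h import *
T=load('top');S=load('side')
ct=blob(T,(0,0,140),(180,60,255),(473,281),14);cs=blob(S,(0,0,140),(180,60,255),(336,373),14);print(ct,cs)
kt=blob(T,(18,140,90),(32,255,255),(339,214),14);ks=blob(S,(18,140,90),(32,255,255),(345,245),16);print(kt,ks)
st=blob(T,(0,0,120),(180,70,255),(225,244),16);print(st)
print('cap',tri((T,(473.3,280.8)),(S,(336.5,373.5))), tri((T,ct[0][0]),(S,cs[0][0])))
print('knob',tri((T,(338.8,213.9)),(S,(344.7,245.2))))
sk=onz(T,(225.3,243.9),.05);print('sock',sk)
a,b=onz(T,(248.1,188.9),.135),onz(T,(264.4,268.9),.135);print('ridge',a,b,np.degrees(np.arctan2(*(a-b)[1::-1])),np.linalg.norm(a-b))
s=ctrl.observe();from scipy.spatial.transform import Rotation as R
print(R.from_quat(s['tool_rot'],scalar_first=True).as_matrix().round(3).tolist())
C,v=ray(load('wrist'),(320,240));print(v)
E
```

```text
[((np.float64(472.9), np.float64(280.24)), 50, [469, 277, 9, 8])] [((np.float64(335.95), np.float64(373.1)), 61, [332, 369, 9, 9])]
[((np.float64(335.42), np.float64(213.64)), 121, [325, 207, 18, 13])] [((np.float64(342.61), np.float64(241.84)), 95, [335, 234, 16, 15])]
[((np.float64(224.44), np.float64(243.77)), 159, [215, 234, 20, 20])]
cap (array([ 0.43602518, -0.33288205,  0.05962324]), [np.float64(0.0004063696353211436), np.float64(0.00040636963532108606)]) (array([ 0.4362598 , -0.33187212,  0.05973294]), [np.float64(0.000493266962141657), np.float64(0.0004932669621417018)])
knob (array([ 0.56099309, -0.04842005,  0.09467851]), [np.float64(0.0002468585769496271), np.float64(0.0002468585769496719)])
sock [0.49913823 0.18711501 0.05      ]
ridge [0.59553306 0.13375079 0.135     ] [0.43763851 0.09373235 0.135     ] 14.222155205786926 0.16288696567509298
[[0.963, 0.27, -0.0], [0.27, -0.963, 0.001], [0.0, -0.001, -1.0]]
[-0.27084687 -0.08360956 -0.95898458]
```

View pics/wrist0.png

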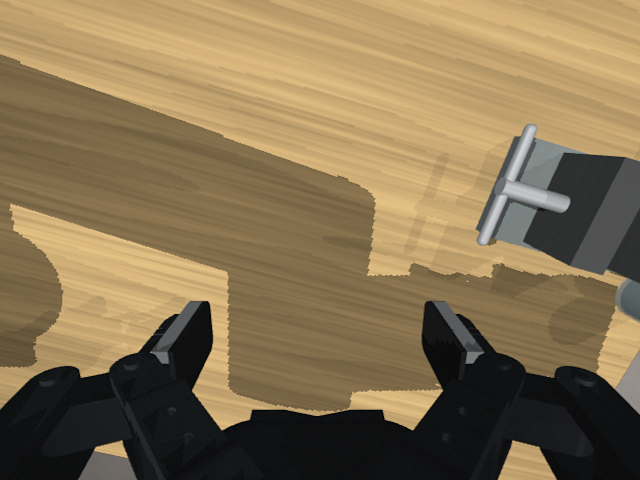

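The column's cap is at z ≈ 0.0597, which matches the tray floor plus 56 mm. The knob is at z ≈ 0.095, and the socket-to-hinge distance is 75 mm, so the geometry agrees with the text. The wrist view shows only the fingers over bare table. I'll go above the column, turning so the fingers close along the ridge; that yaw works for both grasps.

Call:
{"name": "carry_out", "arguments": {"steps": [[[0.033, -0.011, 0.008], -0.172], [[0.07, -0.024, 0.018], -0.344], [[0.11, -0.037, 0.027], -0.516], [[0.15, -0.051, 0.036], -0.688], [[0.19, -0.065, 0.046], -0.86], [[0.23, -0.078, 0.056], -1.032], [[0.27, -0.092, 0.065], -1.204], [[0.305, -0.104, 0.074], -1.376], [[0.33, -0.112, 0.08], -1.546], [[0.33, -0.112, 0.08], -1.546]], "grip": 0.045, "grip_force": 30}}

```text
clock: 1.4
position: [0.4369, -0.3314, 0.1505]
tool_rot: [-0.001, 0.613, 0.79, 0.0]
force: [-0.0, -0.8, 0.2]
opening: 0.0449
finger_force: 0.0
```

```bash
python3 - <<'E'
from h import *
from scipy.spatial.transform import Rotation as R
W=grab('wrist','wrist1.png');s=ctrl.observe()
M=R.from_quat(s['tool_rot'],scalar_first=True).as_matrix()
print(s['clock'],s['position'],s['q'].round(2) if hasattr(s['q'],'round') else s['q'],M.round(3).tolist(),s['opening'])
print(proj(W,(.436,-.332,.0595)),proj(W,(.436,-.332,.0035)))
print(M.T@(np.array([.436,-.332,.02])-s['position']))
E
```

```text
1.45 [ 0.43618852 -0.33209333  0.15092124] [-0.72  0.38  1.62 -0.    1.15 -0.97] [[-0.245, 0.969, -0.001], [0.969, 0.245, 0.0], [0.001, -0.001, -1.0]] 0.04532422495527534
[317.98458987 244.60888975] [317.74703203 224.72760614]
[ 5.56131857e-05 -8.28641592e-05  1.30921374e-01]
```

View pics/wrist1.png

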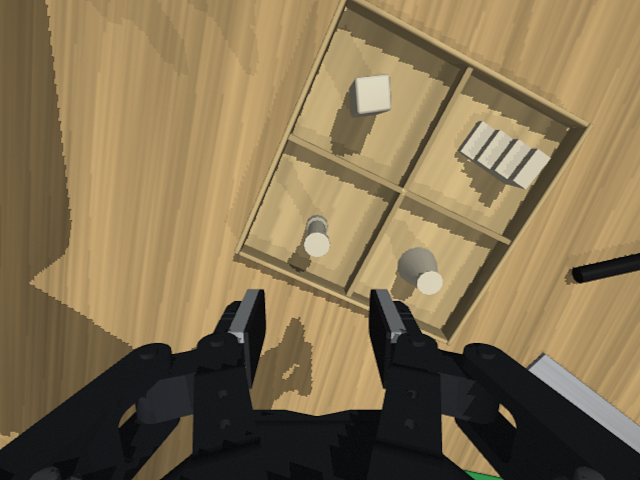

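The cap appears at (317,244) and was predicted at (318,245), so I'll descend.

Call:
{"name": "carry_out", "arguments": {"steps": [[[0, 0, 0.015], 0], [[0, 0, 0.035], 0], [[0, 0, 0.055], 0], [[0, 0, 0.075], 0], [[0, 0, 0.09], 0], [[0, 0, 0.105], 0], [[0, 0, 0.115], 0], [[0, 0, 0.123], 0], [[0, 0, 0.13], 0], [[0, 0, 0.13], 0]], "grip": 0.034}}

```text
clock: 2.7
position: [0.4361, -0.3323, 0.0209]
tool_rot: [-0.0, 0.614, 0.789, 0.0]
force: [0.1, 0.5, 0.9]
opening: 0.034
finger_force: 0.0
```

Call:
{"name": "carry_out", "arguments": {"steps": [[[0, 0, 0], 0], [[0, 0, 0], 0], [[0, 0, 0], 0], [[0, 0, 0], 0], [[0, 0, 0], 0], [[0, 0, -0.002], 0], [[0, 0, -0.01], 0], [[0, 0, -0.025], 0], [[0, 0, -0.045], 0], [[0, 0, -0.07], 0]], "grip": 0, "grip_force": 30}}

```text
clock: 3.95
position: [0.4361, -0.3324, 0.0927]
tool_rot: [0.0, 0.614, 0.789, 0.0]
force: [0.2, 0.7, -0.5]
opening: 0.0155
finger_force: 29.3
```

Call:
{"name": "carry_out", "arguments": {"steps": [[[0.01, 0.004, -0.03], 0], [[0.035, 0.013, -0.06], 0], [[0.07, 0.027, -0.09], 0], [[0.115, 0.044, -0.11], 0], [[0.16, 0.062, -0.12], 0], [[0.21, 0.081, -0.12], 0], [[0.26, 0.1, -0.12], 0], [[0.305, 0.118, -0.12], 0], [[0.345, 0.133, -0.12], 0], [[0.37, 0.143, -0.12], 0]]}}

```text
clock: 5.2
position: [0.4834, 0.0632, 0.2124]
tool_rot: [0.0, 0.613, 0.79, 0.0]
force: [0.1, -1.1, -0.3]
opening: 0.016
finger_force: 29.3
```

```bash
python3 - <<'E'
from h import *
W=grab('wrist','wrist2.png');np.savez('wA.npz',**{k:W[k] for k in('img','K','R','t')});s=ctrl.observe()
print(s['clock'],s['position'],s['q'].round(2),s['opening'])
print(proj(W,(.499,.187,.05)))
p=proj(W,(.499,.187,.05));print(blob(W,(0,0,120),(180,70,255),p,70))
E
```

```text
5.25 [0.48360584 0.06500565 0.21232568] [ 0.06  0.18  1.72  0.    1.24 -0.19] 0.015653564033427058
[377.24705182  74.85747788]
[((np.float64(376.07), np.float64(71.66)), 1411, [352, 47, 49, 51]), ((np.float64(405.81), np.float64(15.79)), 239, [395, 7, 29, 16])]
```

Call:
{"name": "carry_out", "arguments": {"steps": [[[0.03, 0.011, 0], 0], [[0.06, 0.023, 0], 0], [[0.09, 0.035, 0], 0], [[0.11, 0.042, 0], 0], [[0.118, 0.045, 0], 0], [[0.118, 0.045, 0], 0], [[0.118, 0.045, 0], 0], [[0.118, 0.045, 0], 0], [[0.118, 0.045, 0], 0], [[0.118, 0.045, 0], 0]]}}

```text
clock: 6.5
position: [0.4981, 0.1867, 0.2113]
tool_rot: [0.0, 0.614, 0.789, 0.0]
force: [-0.6, -0.1, -0.2]
opening: 0.0161
finger_force: 29.3
```

```bash
python3 - <<'E'
from h import *
W=grab('wrist','wrist3.png');s=ctrl.observe()
print(s['clock'],s['position'],s['q'].round(2),s['opening'])
p=proj(W,(.499,.187,.05));print(p,blob(W,(0,0,120),(180,70,255),p,70))
a=load('wA')['img'];cv2.imwrite('pics/pair.png',cv2.resize(np.hstack([a,W['img']]),(800,300)))
E
```

```text
6.55 [0.49807971 0.18672742 0.21130274] [ 0.29  0.28  1.6  -0.    1.27  0.04] 0.01575711506874604
[319.79939407 219.98431049] [((np.float64(318.48), np.float64(218.09)), 1009, [298, 198, 42, 41]), ((np.float64(352.1), np.float64(176.71)), 550, [331, 170, 47, 14]), ((np.float64(318.97), np.float64(280.6)), 479, [301, 271, 35, 19])]
```

View pics/pair.png

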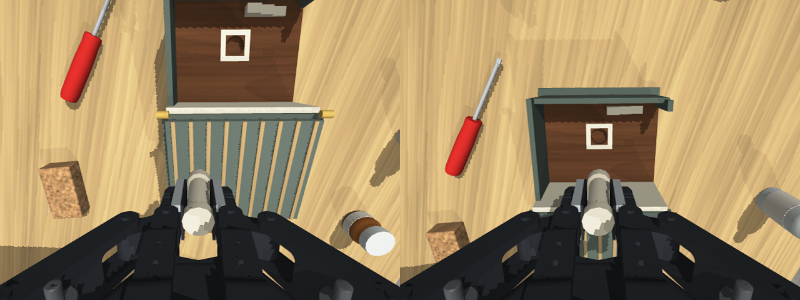

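The pair shows the socket's ivory square centred at about (376.5,72.5) and (319,218.5). The column is held between the pads and looks straight. I'll triangulate the socket and check the held column.

```bash
python3 - <<'E'
from h import *
from scipy.spatial.transform import Rotation as R
A=load('wA');W=load('wrist');T=load('top')
print(tri((A,(376.3,72.1)),(W,(318.7,218.3))),tri((A,(376.3,72.1)),(W,(318.7,218.3)),(T,(224.9,243.8))))
print(onz(W,(318.7,218.3),.05),onz(A,(376.3,72.1),.05),onz(T,(224.9,243.8),.05))
p=np.array([.4981,.1867,.2113])
for dz in(-.0165,-.0075,.0325,.0395): print(dz,proj(W,p+[0,0,dz]))
print(blob(W,(0,0,150),(180,60,255),(319,350),40))
cv2.imwrite('pics/held.png',cv2.resize(W['img'][250:400,240:400],(640,600),interpolation=cv2.INTER_CUBIC))
E
```

```text
(array([0.49760081, 0.18848468, 0.05116885]), [np.float64(2.6738918286448506e-05), np.float64(2.67389182865837e-05)]) (array([0.49810862, 0.18823109, 0.05111699]), [np.float64(0.000591729271544811), np.float64(0.0005278544567342921), np.float64(0.0011169270646183681)])
[0.49770132 0.18822027 0.05      ] [0.49770521 0.18870346 0.05      ] [0.49932568 0.18796693 0.05      ]
-0.0165 [320.5651887  289.37132579]
-0.0075 [320.78390567 297.55161937]
0.0325 [322.11932086 347.49784985]
0.0395 [322.44153031 359.54889385]
[((np.float64(315.48), np.float64(347.36)), 1939, [291, 310, 49, 68]), ((np.float64(286.43), np.float64(332.88)), 42, [284, 328, 5, 11]), ((np.float64(348.43), np.float64(330.2)), 30, [346, 328, 8, 8]), ((np.float64(300.0), np.float64(317.0)), 5, [300, 315, 1, 5])]
```

View pics/held.png

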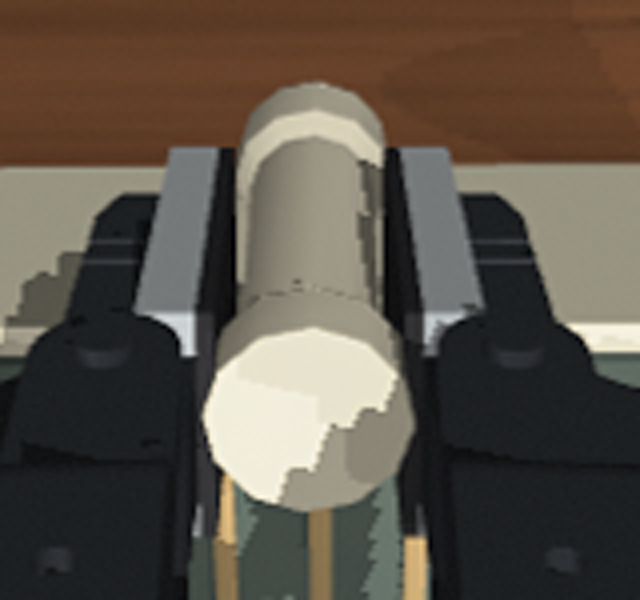

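The held column is straight between the pads: cap centre (317,355), foot centre column 317.5, far foot rim near row 271. The fingers' midline is also about 4 px left of the prediction, which means a wrist camera bias of about 1.6 mm. With that correction the wrist and top views agree on the socket at about (0.499, 0.1885).

```bash
python3 - <<'E'
from h import *
W=load('wrist');x=np.array([-.245,.969,0]);p=np.array([.4981,.1867,.2113])
print('far foot bottom rim',proj(W,p+[0,0,-.0165]+.009*x),'foot top far rim',proj(W,p+[0,0,-.0075]+.009*x),'cap near rim',proj(W,p+[0,0,.0395]-.009*x),'cap far',proj(W,p+[0,0,.0395]+.009*x))
s=ctrl.observe();M=np.array([[-.245,.969,0],[.969,.245,0],[0,0,-1]]);print(s['position'],M@(np.array([.499,.1885,.06])-s['position']))
E
```

```text
far foot bottom rim [320.63370409 271.96908796] foot top far rim [320.85955686 279.34938509] cap near rim [322.30604087 382.42289738] cap far [322.58299069 335.6668441 ]
[0.49807971 0.18672742 0.21130274] [0.00149216 0.00132604 0.15130274]
```

Call:
{"name": "carry_out", "arguments": {"steps": [[[0.0015, 0.0013, 0.015], 0], [[0.0015, 0.0013, 0.035], 0], [[0.0015, 0.0013, 0.055], 0], [[0.0015, 0.0013, 0.075], 0], [[0.0015, 0.0013, 0.095], 0], [[0.0015, 0.0013, 0.11], 0], [[0.0015, 0.0013, 0.12], 0], [[0.0015, 0.0013, 0.13], 0], [[0.0015, 0.0013, 0.134], 0], [[0.0015, 0.0013, 0.134], 0]]}}

```text
clock: 7.8
position: [0.499, 0.1886, 0.0773]
tool_rot: [-0.0, 0.614, 0.789, 0.0]
force: [-0.1, 0.6, 1.2]
opening: 0.0159
finger_force: 29.3
```

```bash
python3 - <<'E'
from h import *
W=grab('wrist','wrist4.png');T=grab('top');s=ctrl.observe()
print(s['clock'],s['position'],s['force'])
cv2.imwrite('pics/pre.png',np.hstack([cv2.resize(W['img'][130:400,180:460],(400,386)),cv2.resize(T['img'][200:280,190:273],(400,386),interpolation=cv2.INTER_CUBIC)]))
E
```

```text
7.9 [0.49919091 0.18866933 0.07769412] [ 0.03449248 -0.04431685 -0.45701163]
```

View pics/pre.png

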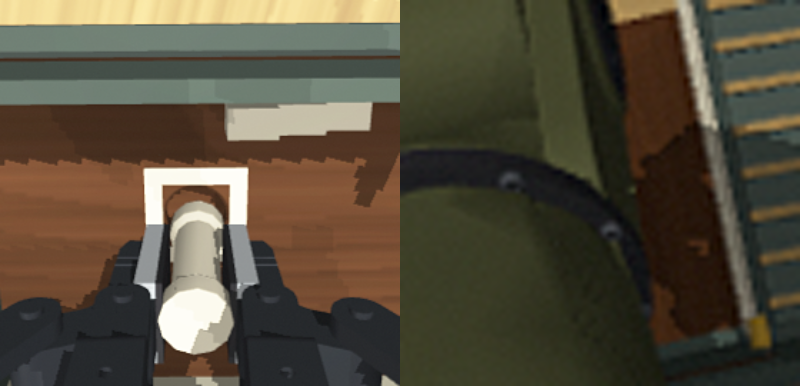

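The foot is laterally centred on the socket square (196.5 vs 196 in the crop). I'll insert it.

Call:
{"name": "carry_out", "arguments": {"steps": [[[0, 0, 0.003], 0], [[0, 0, 0.006], 0], [[0, 0, 0.009], 0], [[0, 0, 0.012], 0], [[0, 0, 0.015], 0], [[0, 0, 0.017], 0], [[0, 0, 0.0185], 0], [[0, 0, 0.0185], 0], [[0, 0, 0.0185], 0], [[0, 0, 0.0185], 0]]}}

```text
clock: 9.15
position: [0.4994, 0.1887, 0.0595]
tool_rot: [0.0, 0.614, 0.789, 0.001]
force: [-1.3, -0.7, 5.5]
opening: 0.0161
finger_force: 29.4
```

It went in to z = 0.0595, the full depth, with a light 5.5 N push. Releasing.

Call:
{"name": "carry_out", "arguments": {"steps": [[[0, 0, -0.0005], 0], [[0, 0, -0.0005], 0], [[0, 0, -0.0005], 0], [[0, 0, -0.0005], 0], [[0, 0, -0.002], 0], [[0, 0, -0.012], 0], [[0, 0, -0.03], 0], [[0, 0, -0.055], 0], [[0, 0, -0.09], 0], [[0, 0, -0.13], 0]], "grip": 0.036}}

```text
clock: 10.4
position: [0.4988, 0.1886, 0.1911]
tool_rot: [0.0, 0.614, 0.789, 0.0]
force: [-0.1, -0.1, -0.1]
opening: 0.036
finger_force: 0.0
```

```bash
python3 - <<'E'
from h import *
W=grab('wrist','wrist5.png');s=ctrl.observe()
print(s['clock'],s['position'],s['q'].round(2),s['opening'])
C=(.4992,.1887)
print('seated cap/foot pred',proj(W,(*C,.098)),proj(W,(*C,.05)),'unseated cap',proj(W,(*C,.106)))
print(blob(W,(0,0,150),(180,60,255),proj(W,(*C,.09)),35))
cv2.imwrite('pics/seat.png',cv2.resize(W['img'][150:300,240:400],(640,600),interpolation=cv2.INTER_CUBIC))
E
```

```text
10.45 [0.50052608 0.18912628 0.1967854 ] [ 0.29  0.29  1.61 -0.    1.23  0.04] 0.03629003562499508
seated cap/foot pred [319.88976442 242.95855799] [319.30867107 225.77275534] unseated cap [320.0084228  246.46787267]
[((np.float64(318.16), np.float64(229.15)), 1502, [295, 205, 45, 49])]
```

View pics/seat.png

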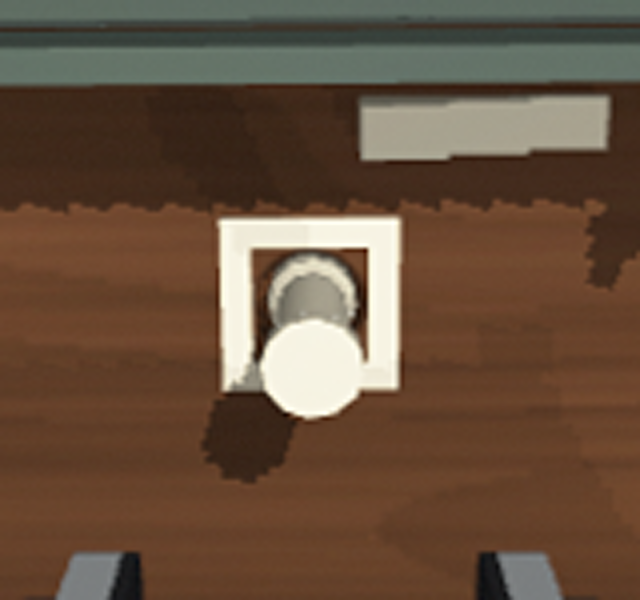

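The column is seated and upright: the cap is at (318,242), as predicted for the fully home position. Now over to the knob.

Call:
{"name": "carry_out", "arguments": {"steps": [[[-0.02, 0, 0], -0.008], [[-0.055, 0, 0], -0.008], [[-0.095, 0.001, 0], -0.008], [[-0.135, 0.001, 0], -0.008], [[-0.175, 0.001, 0], -0.008], [[-0.21, 0.0015, 0], -0.008], [[-0.235, 0.0015, 0], -0.008], [[-0.244, 0.0017, 0], -0.008], [[-0.244, 0.0017, 0], -0.008], [[-0.244, 0.0017, 0], -0.008]], "grip": 0.05}}

```text
clock: 11.7
position: [0.5606, -0.0466, 0.1891]
tool_rot: [0.0, 0.61, 0.792, 0.0]
force: [0.4, 0.5, -0.1]
opening: 0.0498
finger_force: 0.0
```

```bash
python3 - <<'E'
from h import *
from scipy.spatial.transform import Rotation as R
W=grab('wrist','wrist6.png');s=ctrl.observe();K=np.array([.5605,-.048,.0945])
M=R.from_quat(s['tool_rot'],scalar_first=True).as_matrix()
print(s['clock'],s['position'],s['q'].round(2),s['opening'],M.round(3).tolist())
print('pred',proj(W,K));print(blob(W,(15,120,70),(35,255,255),proj(W,K),60))
print(M.T@(K-[0,0,.019]-s['position']))
p=proj(W,K).astype(int);cv2.imwrite('pics/knob.png',cv2.resize(W['img'][p[1]-75:p[1]+75,p[0]-80:p[0]+80],(640,600),interpolation=cv2.INTER_CUBIC));print(p)
E
```

```text
11.75 [ 0.56062849 -0.04656934  0.18900771] [-0.15  0.36  1.54  0.    1.24 -0.41] 0.050111495544268386 [[-0.255, 0.967, 0.0], [0.967, 0.255, 0.0], [0.0, 0.0, -1.0]]
pred [318.57041559 244.2968485 ]
[((np.float64(316.69), np.float64(234.04)), 1208, [299, 197, 37, 58])]
[-0.00135354 -0.00050666  0.1135076 ]
[318 244]
```

View pics/knob.png

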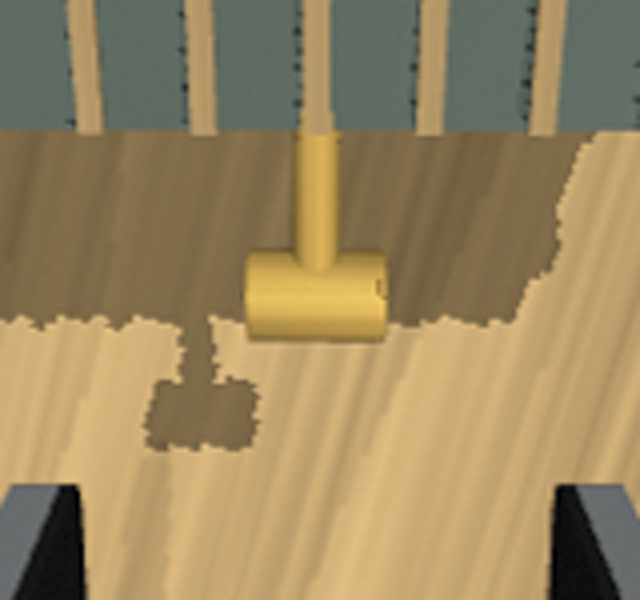

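The knob is at (317,243), predicted (318.6,244.3), with the barrel aligned to the finger axis and midway between the pads. Descending to grasp it.

Call:
{"name": "carry_out", "arguments": {"steps": [[[-0.0012, 0, 0.015], 0], [[-0.0012, 0, 0.033], 0], [[-0.0012, 0, 0.05], 0], [[-0.0012, 0, 0.066], 0], [[-0.0012, 0, 0.08], 0], [[-0.0012, 0, 0.092], 0], [[-0.0012, 0, 0.102], 0], [[-0.0012, 0, 0.11], 0], [[-0.0012, 0, 0.115], 0], [[-0.0012, 0, 0.115], 0]]}}

```text
clock: 13.0
position: [0.561, -0.0486, 0.0736]
tool_rot: [-0.0, 0.611, 0.792, -0.0]
force: [0.6, -0.1, 1.1]
opening: 0.0501
finger_force: 0.0
```

Call:
{"name": "carry_out", "arguments": {"steps": [[[0, 0, 0], 0], [[0, 0, 0], 0], [[0, 0, 0], 0], [[0, 0, 0], 0], [[0, 0, 0], 0], [[0, 0, 0], 0], [[0, 0, 0], 0], [[0, 0, 0], 0], [[0, 0, 0], 0], [[0, 0, 0], 0]], "grip": 0, "grip_force": 30}}

```text
clock: 14.25
position: [0.5611, -0.0487, 0.0741]
tool_rot: [0.0, 0.611, 0.792, 0.0]
force: [-4.2, -0.4, 6.8]
opening: 0.0234
finger_force: 31.8
```

```bash
python3 - <<'E'
from h import *
s=ctrl.observe();print(s['clock'],s['position'],s['force'],s['opening'],s['finger_force'])
# arc: phi above horizontal from -12deg to 90deg about the hinge; knob = hinge + r(-cos, sin)
import math
r=.172;p0=math.radians(-12);N=40
for i in range(1,N+1):
    u=i/N;e=u*u*(3-2*u)*.5+u*.5 ;p=p0+e*math.radians(102)
    print(i,round(r*(math.cos(p0)-math.cos(p)),4),round(-r*(math.sin(p)-math.sin(p0)),4))
E
```

```text
14.25 [ 0.56109711 -0.0486595   0.07414026] [-4.22766592 -0.43646967  6.81166326] 0.023386893107593485 31.842253804206848
1 -0.0008 -0.004
2 -0.0016 -0.0086
3 -0.0023 -0.0137
4 -0.003 -0.0194
5 -0.0034 -0.0255
6 -0.0037 -0.032
7 -0.0037 -0.039
8 -0.0034 -0.0463
9 -0.0028 -0.0539
10 -0.0018 -0.0618
11 -0.0003 -0.07
12 0.0016 -0.0783
13 0.004 -0.0867
14 0.0068 -0.0952
15 0.0102 -0.1037
16 0.0141 -0.1121
17 0.0185 -0.1204
18 0.0234 -0.1285
19 0.0288 -0.1364
20 0.0346 -0.144
21 0.0408 -0.1513
22 0.0474 -0.1581
23 0.0543 -0.1646
24 0.0615 -0.1706
25 0.0689 -0.1762
26 0.0765 -0.1813
27 0.0842 -0.1859
28 0.092 -0.1899
29 0.0997 -0.1935
30 0.1074 -0.1966
31 0.1149 -0.1993
32 0.1223 -0.2015
33 0.1294 -0.2033
34 0.1362 -0.2047
35 0.1426 -0.2058
36 0.1487 -0.2066
37 0.1543 -0.2072
38 0.1595 -0.2075
39 0.1641 -0.2077
40 0.1682 -0.2078
```

The knob is gripped (opening 23.4 mm). Swinging along the arc.

Call:
{"name": "carry_out", "arguments": {"steps": [[[-0.0008, 0, -0.004], 0], [[-0.0016, 0, -0.0086], 0], [[-0.0023, 0, -0.0137], 0], [[-0.003, 0, -0.0194], 0], [[-0.0034, 0, -0.0255], 0], [[-0.0037, 0, -0.032], 0], [[-0.0037, 0, -0.039], 0], [[-0.0034, 0, -0.0463], 0], [[-0.0028, 0, -0.0539], 0], [[-0.0018, 0, -0.0618], 0]]}}

```text
clock: 15.5
position: [0.5614, -0.0503, 0.1361]
tool_rot: [-0.0, 0.611, 0.792, -0.0]
force: [-1.6, 0.8, -2.4]
opening: 0.0237
finger_force: 30.4
```

Forces are low, so I'll continue with rows 11–20 relative to row 10.

Call:
{"name": "carry_out", "arguments": {"steps": [[[0.0015, 0, -0.0082], 0], [[0.0034, 0, -0.0165], 0], [[0.0058, 0, -0.0249], 0], [[0.0086, 0, -0.0334], 0], [[0.012, 0, -0.0419], 0], [[0.0159, 0, -0.0503], 0], [[0.0203, 0, -0.0586], 0], [[0.0252, 0, -0.0667], 0], [[0.0306, 0, -0.0746], 0], [[0.0364, 0, -0.0822], 0]]}}

```text
clock: 16.75
position: [0.5522, -0.0148, 0.2184]
tool_rot: [0.0, 0.611, 0.792, 0.0]
force: [-1.6, -1.8, -1.4]
opening: 0.0237
finger_force: 29.8
```

Call:
{"name": "carry_out", "arguments": {"steps": [[[0.0062, 0, -0.0073], 0], [[0.0128, 0, -0.0141], 0], [[0.0197, 0, -0.0206], 0], [[0.0269, 0, -0.0266], 0], [[0.0343, 0, -0.0322], 0], [[0.0419, 0, -0.0373], 0], [[0.0496, 0, -0.0419], 0], [[0.0574, 0, -0.0459], 0], [[0.0651, 0, -0.0495], 0], [[0.0728, 0, -0.0526], 0]]}}

```text
clock: 18.0
position: [0.5337, 0.0558, 0.2708]
tool_rot: [0.0, 0.611, 0.792, 0.0]
force: [0.2, -3.3, 2.8]
opening: 0.0233
finger_force: 30.4
```

```bash
python3 - <<'E'
from h import *
s=ctrl.observe();print(s['clock'],s['position'],s['force'],s['opening'],s['finger_force'])
T=grab('top','t7.png');S=grab('side','s7.png')
K=s['position']+[0,0,.02];print(K,proj(T,K),proj(S,K))
print(blob(S,(18,140,90),(32,255,255),proj(S,K),25));print(blob(T,(18,140,90),(32,255,255),proj(T,K),25))
E
```

```text
18.0 [0.53371676 0.0557527  0.27080899] [ 0.15134059 -3.31510621  2.76436232] 0.0233082140228051 30.443812608718872
[0.53371676 0.0557527  0.29080899] [281.42450421 198.944324  ] [317.85025283 148.2004811 ]
[((np.float64(319.52), np.float64(147.35)), 40, [316, 145, 9, 6])]
[]
```

Knob still in the fingers; it shows at (319.5,147) in the side view, with the prediction at (318,148). Rows 31–40 bring it to upright.

Call:
{"name": "carry_out", "arguments": {"steps": [[[0.0075, 0, -0.0027], 0], [[0.0149, 0, -0.0049], 0], [[0.022, 0, -0.0067], 0], [[0.0288, 0, -0.0081], 0], [[0.0352, 0, -0.0092], 0], [[0.0413, 0, -0.01], 0], [[0.0469, 0, -0.0106], 0], [[0.0521, 0, -0.0109], 0], [[0.0567, 0, -0.0111], 0], [[0.0608, 0, -0.0112], 0]]}}

```text
clock: 19.35
position: [0.5183, 0.1146, 0.2819]
tool_rot: [0.0, 0.611, 0.792, 0.0]
force: [0.2, -1.7, 5.6]
opening: 0.0235
finger_force: 31.9
```

```bash
python3 - <<'E'
from h import *
s=ctrl.observe();print(s['clock'],s['position'],s['force'],s['opening'],s['finger_force'])
T=load('top');S0=np.load('side.npz');S=grab('side','s8.png');T=grab('top','t8.png')
K=s['position']+[0,0,.02]
b=blob(S,(18,140,70),(32,255,255),proj(S,K),25);print(K,proj(S,K),b)
y=np.array([-.25,.968]);h=np.array([.499,.1885])-.075*y
print('offset knob-hinge along y_h',(K[:2]-h)@y,'from travel', (K[:2]-np.array([.561,-.0486]))@y-.1682)
for f in(-1,1):
    for e in (.08,): print(proj(S,[*(h+f*e*np.array([.968,.25])),.27]),proj(S,[*(h+f*e*np.array([.968,.25])),.14]))
E
```

```text
19.35 [0.51831142 0.11457816 0.28188456] [ 0.15792081 -1.66590047  5.63703543] 0.023527036829333197 31.850227117538452
[0.51831142 0.11457816 0.30188456] [302.44973094 131.65255915] [((np.float64(304.81), np.float64(131.45)), 53, [301, 128, 9, 8]), ((np.float64(303.42), np.float64(140.95)), 19, [302, 137, 3, 9]), ((np.float64(320.33), np.float64(134.78)), 9, [318, 133, 6, 5])]
offset knob-hinge along y_h -0.0014198943268987755 from travel 0.00042860567310124
[270.96163763 154.8323018 ] [274.45883715 202.78604308]
[331.96987653 134.07921943] [331.10429352 180.95563724]
```

The knob is within about 1.5 mm of vertically above the hinge (about 0.01 rad), at full height 0.302. I'll hold a moment, then confirm.

Call:
{"name": "carry_out", "arguments": {"steps": [[[0.0005, 0, 0], 0], [[0.0005, 0, 0], 0], [[0.0005, 0, 0], 0], [[0.0005, 0, 0], 0], [[0.0005, 0, 0], 0], [[0.0005, 0, 0], 0], [[0.0005, 0, 0], 0], [[0.0005, 0, 0], 0], [[0.0005, 0, 0], 0], [[0.0005, 0, 0], 0]]}}

```text
clock: 20.7
position: [0.5183, 0.1149, 0.2819]
tool_rot: [0.0, 0.611, 0.792, 0.0]
force: [0.0, -1.5, 6.6]
opening: 0.0235
finger_force: 31.9
```

```bash
python3 - <<'E'
from h import *
s=ctrl.observe();S=grab('side');K=s['position']+[0,0,.02]
print(s['clock'],s['position'],s['force'],s['opening'],s['finger_force'],proj(S,K),blob(S,(18,140,70),(32,255,255),proj(S,K),25)[:2])
if s['finger_force']>10 and s['opening']>.02: print(ctrl.sign_off())
E
```

```text
20.7 [0.51826526 0.11488543 0.28190913] [ 0.01227748 -1.45085694  6.63610561] 0.023450284879971417 31.889101266860962 [302.38692677 131.57956879] [((np.float64(304.7), np.float64(131.47)), 53, [301, 128, 9, 8]), ((np.float64(303.42), np.float64(140.79)), 19, [302, 137, 3, 9])]
the job is handed in; nothing more can be done
None
```

I handed the job in at 20.7 s: by my measurements the column is fully home and upright in the socket, and the gripper holds the flap about 0.01 rad from straight up; the sign-off gave no verdict.

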